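# Strip a pellet-press die into its storage nests

### The job

The pellet-press die stands assembled on the worktop: take it apart from the top down, one part at a time - plunger, bronze guide bush, dark die body, then base - and set each part upright and fully home in the white plastic nest turned for it (the tall one with the narrow hole is for the plunger; of the three flat ones, the smallest is for the bush, the one with a boss in its centre for the body, the largest, with the black floor, for the base). Lower each part until it rests before letting go rather than dropping it, never tip one over, and leave the oil bottle and the stopwatch where they stand.

Things in the scene. Friction and masses are not known exactly. Their poses are not given: they have to be found in the camera images.
- plunger: Plunger, bright steel, top of the stack: knurled round head 34 mm diameter, 16 mm high; below it a shaft 14 mm diameter, 40 mm long. Origin: centre of the head's underside; z up (head top +16, shaft foot -40 mm). 0.13 kg. At the start the head rests on the guide bush, the shaft hanging loosely below: draw it straight up at least 45 mm.
- guide_bush: Guide bush, bronze-coloured ring: flange 46 mm diameter, 14 mm high, bore 19 mm; below it a spigot 26 mm diameter, 6 mm long, which sits loosely in the top of the die body. Origin: centre of the flange's underside; z up (flange top +14, spigot end -6 mm). 0.11 kg.
- die_body: Die body, dark steel cylinder 58 mm diameter, 46 mm high, bore 19 mm. A counterbore 37 mm wide, 16 mm deep in its underside fits loosely over the base's spigot: lift it straight up at least 20 mm. Origin: centre of its underside; z up. 0.62 kg.
- die_base: Die base, aluminium: flange 72 mm diameter, 16 mm high (too wide to grip); on it a spigot 34 mm diameter, 14 mm high, to grip once the body is off; on its -x side a brass hose barb 6 mm thick, 11 mm above the underside, tip 53 mm from the axis. Origin: centre of its underside; z up. 0.42 kg. Its heading does not matter.
- plunger_nest: Fixed nest of the plunger: tall white plastic cylinder 60 mm diameter, 50 mm high, with a hole 26 mm diameter, 46 mm deep; the plunger head rests on its top. Origin: centre of its underside on the worktop; z up.
- bush_nest: Fixed nest of the guide bush: white plastic disc 72 mm diameter, 20 mm high, with a hole 38 mm diameter, 10 mm deep; the spigot goes into the hole and the flange rests on the disc's top, 20 mm above the worktop. Origin: centre of its underside on the worktop; z up.
- body_nest: Fixed nest for the die body, a white plastic dish 90 mm diameter, 16 mm high, with a recess 70 mm diameter, 6 mm deep, and a low boss 22 mm diameter, 5 mm high in its centre; the body stands on the recess floor, 10 mm above the worktop. Origin: centre of its underside on the worktop; z up.
- base_nest: Fixed nest of the die base, the largest: white plastic dish 106 mm diameter, 14 mm high, with a recess 84 mm diameter, 5 mm deep, floored with black rubber; the base stands on the recess floor, 9 mm above the worktop (the barb passes over the rim). Origin: centre of its underside on the worktop; z up.
- oil_bottle: Bystander: brown dropper bottle with black cap, 40 mm diameter, 108 mm high, loose. Origin: centre of its underside.
- stopwatch: Bystander: black digital stopwatch lying flat, 70 x 61 x 18 mm, loose. Origin: centre of its underside.
There are look-alikes about, which are no part of the job. Leave any orange look-alike of the plunger alone.

How it is judged:
By the outcome, as a careful person would: the job done as asked, in the order asked, and still so for the second after the job is handed in, with the robot touching nothing.
It also fails if it takes over 93 s, if anything falls off the work surface, if the arm or the gripper's body presses on something with over 40 N, if the wrist force passes 120 N, or if a joint passes its speed limit or range.

### The arm

A 7-joint arm with a two-finger parallel gripper is mounted at the origin on a cart in front of the work surface, level with it; the furniture and walls round the work are solid. World frame = base frame: x ahead of the robot, y to its left, z up, the work surface at z = 0. Lengths are in m, angles in rad, forces in N, time in s.
With the tool pointing down it reaches from about 0.4 to 0.9 m from the base axis. Payload 5.5 kg.
Tool frame: the origin (TCP) lies midway between the tips of the shut fingers; the grasp point (between the pads) lies 19 mm behind it (manip.grip_depth is the distance from the TCP to the grasp point, in m); z points along the fingers, y is the line along which they close (so a half turn about z gives the same grasp; the last joint's range is limited). The gripper opens to 92 mm and grips with 3 to 60 N. Pads are 19 mm wide; open, the fingers measure 130 mm over their backs; the gripper's body (75 mm by 190 mm) begins 47 mm behind the grasp point.
Start: joints at [1.466, 0.501, -0.427, 1.55, 0.221, 1.138, -0.21], TCP at [0.234, -0.607, 0.227] pointing down, gripper open.
Joint ranges: [-2.88, 2.88], [-0.31, 2.03], [-1.54, 1.56], [0.2, 2.42], [-1.41, 4.55], [0.19, 2.02], [-2.57, 2.57]. Speed limits (rad/s): [2.57, 2.57, 3.14, 3.14, 3.14, 3.14, 3.14].

### API

Orientations are given as a unit quaternion [x, y, z, w].
In Python, from bench import manip, effector, viewer gives the robot as it stands. Calls block until the motion is done:
- manip.move_pose(position, orientation): joint-space move of the TCP to a pose.
- manip.servo_line(position, ori=None, vel=0.15): straight line of the TCP; ori=None keeps the orientation; vel is the mean speed in m/s.
- manip.movej(angles): joint-space move.
- effector.open_jaws() and effector.close(f_grip=None): open the fingers fully, or close them until they stop; f_grip is the grip in N (None keeps the last).
- manip.sleep(seconds).
- manip.solve_ik(position, orientation): joint angles nearest the present ones, or None.
- viewer.get_image(name): name is "side" or "top" or "wrist"; returns the picture (384x512x3 uint8, red, green, blue); there is no depth.
- viewer.get_calibration(name): a dict with "vfov" (degrees; the focal length in pixels is half the picture's height over the tangent of half this angle, whatever the lens; pixels are square), "cx", "cy" (the principal point, pixels), "dist_coeffs" ([k1, k2, p1, p2, k3] as OpenCV has them; the pictures are not rectified), "eye" and "attitude" of the camera in the world. Camera axes: x right, y down, z forward; pixel columns grow to the right and rows downward; lengths in m; the calibration is good to about 2 mm. A picture is of the moment at which its call begins: read the wrist's pose just before it. get_calibration takes no time and is no camera call; for the wrist camera it gives the pose at the moment of the call.
A pose or a line that the arm cannot do raises manip.PlanningError and nothing moves.
- manip.hand_in(): hands the job in; it is judged then, once.
Readings, each from a call of its own:
- manip.current_clock(): time.
- manip.current_q(): joint angles.
- manip.current_joint_velocities(): joint speeds.
- manip.current_tau(): joint torques, N m.
- manip.current_tool_pos(): TCP position.
- manip.current_tcp_rot(): TCP orientation.
- manip.current_force(): force on the tool from outside, world axes, zero at the start.
- manip.current_wrist_torque(): the same for the moment, N m.
- manip.current_finger_gap(): finger opening in m.
- manip.current_gripper_force(): force on a finger pad.
Only numpy, scipy, OpenCV 4.12 (cv2) and the standard library are available. Lean on these libraries where they do the work, as an engineer would, in place of code of your own. Each camera call takes 0.05 s, during which the arm holds its last target. There are 200 camera calls.

## Working session

There is one attempt and no reset: what is moved stays moved. The work goes in short steps, each a Python script; the robot and the scene stay as the last script left them, time stands still between calls to the robot, and variables do not carry over. Pictures are saved under pics/ and viewed, at most 14 in all, crops included, and the job is handed in when it is done.

```bash
ls; mkdir -p pics
python3 - <<'E'
from bench import manip, effector, viewer
import cv2
for n in("top","side","wrist"):
    c=viewer.get_calibration(n); print(n,c)
    cv2.imwrite(f"pics/{n}0.png",viewer.get_image(n)[:,:,::-1])
print(manip.current_clock(),manip.current_tcp_rot(),manip.grip_depth)
E
```

```text
pics
top {'vfov': 46.795389234093285, 'cx': 248.03908101759512, 'cy': 190.62215731106423, 'dist_coeffs': array([0.03424754, 0.        , 0.        , 0.        , 0.        ]), 'eye': array([0.51105995, 0.01826142, 1.44602997]), 'attitude': array([ 0.71251196, -0.70098837,  0.02289095, -0.0204457 ])}
side {'vfov': 56.40459625748619, 'cx': 259.4950377934218, 'cy': 193.50795707958974, 'dist_coeffs': array([-0.05666501,  0.        ,  0.        ,  0.        ,  0.        ]), 'eye': array([0.11518819, 0.70868213, 0.48967241]), 'attitude': array([-0.24035984,  0.8151842 , -0.50257382,  0.15849736])}
wrist {'vfov': 67.49851767965048, 'cx': 256.27208172728695, 'cy': 192.540136276918, 'dist_coeffs': array([-0.02602306,  0.        ,  0.        ,  0.        ,  0.        ]), 'eye': array([ 0.29442185, -0.58208611,  0.38395466]), 'attitude': array([ 0.81814769, -0.56121726, -0.0715539 ,  0.10271114])}
0.15 [ 9.83129714e-01  1.82908231e-01 -1.00684753e-04 -7.31194902e-04] 0.0188
```

View pics/top0.png

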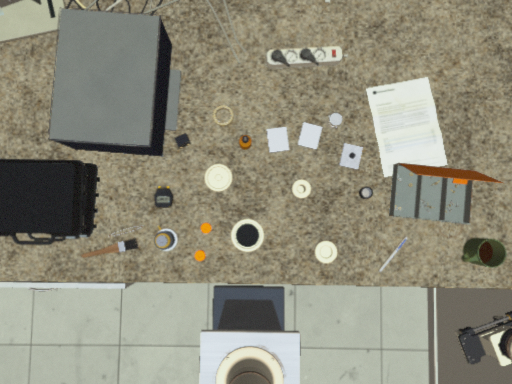

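View pics/side0.png

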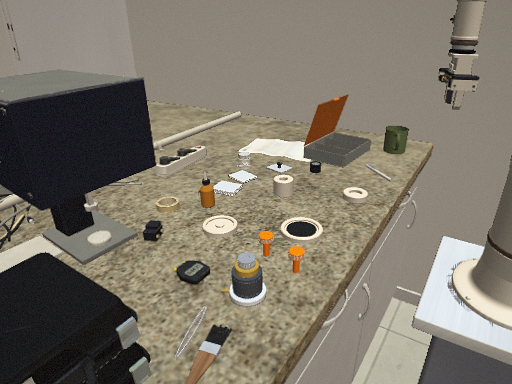

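The candidates, by pixel in the top view:
- **Plunger:** the steel stack is at (166,240), with the plunger head on top. The orange look-alikes at (206,228) and (199,256) are not wanted.
- **Nests:** tall plunger nest with hole (302,189), bush (326,252), body with central boss (218,178), base with black floor (247,235). The tape ring at (222,115) and the jar at (335,120) are not nests.
- **Bystanders:** bottle (245,142), stopwatch (163,198).

The side view agrees: stack at (248,280), nests at (283,186), (355,194), (220,226) and (301,229).

```bash
cat > h.py <<'E'
from bench import manip, effector, viewer
import cv2, numpy as np
from scipy.spatial.transform import Rotation as R
def cast(c,px,z):
    f=192/np.tan(np.radians(c["vfov"])/2)
    K=np.array([[f,0,c["cx"]],[0,f,c["cy"]],[0,0,1]])
    u=cv2.undistortPoints(np.array([[px]],float),K,np.array(c["dist_coeffs"]))[0,0]
    d=R.from_quat(c["attitude"]).apply([u[0],u[1],1]); e=np.array(c["eye"])
    return (e+d*(z-e[2])/d[2])[:2]
def proj(c,p):
    f=192/np.tan(np.radians(c["vfov"])/2)
    K=np.array([[f,0,c["cx"]],[0,f,c["cy"]],[0,0,1]])
    Rm=R.from_quat(c["attitude"]).as_matrix().T
    return cv2.projectPoints(np.array([p],float),cv2.Rodrigues(Rm)[0],-Rm@np.array(c["eye"]),K,np.array(c["dist_coeffs"]))[0][0,0]
def white(im,near,r,z,c,thr=190):
    m=(im.min(2)>thr).astype(np.uint8)
    return outline(m,near,r,z,c)
def outline(m,near,r,z,c):
    k=np.zeros_like(m); cv2.circle(k,tuple(int(v) for v in near),r,1,-1)
    cs,_=cv2.findContours(m*k,cv2.RETR_EXTERNAL,cv2.CHAIN_APPROX_NONE)
    p=max(cs,key=cv2.contourArea)[:,0]
    h=cv2.convexHull(p.astype(np.int32))[:,0]
    w=np.array([cast(c,q,z) for q in h],np.float32)
    (cx,cy),rad=cv2.minEnclosingCircle(w)
    el=cv2.fitEllipse(w)
    return np.array(el[0]),np.array(el[1]),(cx,cy,rad)
def down(yaw):  # fingers close along world direction at angle yaw from +y
    return (R.from_euler('z',yaw)*R.from_quat([1,0,0,0])).as_quat()
E
python3 - <<'E'
from h import *
im=cv2.imread("pics/top0.png"); c=viewer.get_calibration("top")
for n,p,r,z in(("body",(218,178),20,.016),("base",(247,235),22,.014),("bush",(326,252),17,.02),("plunger",(302,189),15,.05),("stack",(166,240),15,.016)):
    print(n,white(im,p,r,z,c),cast(c,p,z))
for n,p,z in(("stacktop",(165,240),.092),("or1",(206,228),.056),("or2",(199,256),.056),("bottle",(245,142),.1),("watch",(163,198),.018)): print(n,cast(c,p,z))
t=R.from_quat(manip.current_tcp_rot()); w=viewer.get_calibration("wrist")
print("cam in tool",t.inv().apply(w["eye"]-manip.current_tool_pos()),t.inv().apply(R.from_quat(w["attitude"]).apply([0,0,1])))
for yaw in(0,.5,-.5,1.,-1.,1.57,-1.57):
    print(yaw,[manip.solve_ik([x,y,.2],down(yaw)) is not None for x,y in((.35,.285),(.55,.11),(.52,-.15),(.31,-.24),(.36,.02))],manip.solve_ik([.36,.25,.2],down(yaw)))
E
python3 -c "
import cv2
im=cv2.imread('pics/top0.png')[150:290,120:360]
cv2.imwrite('pics/crop1.png',cv2.resize(im,None,fx=3.3,fy=3.3,interpolation=2))"
```

```text
body (array([0.64060521, 0.11194401]), array([0.08328032, 0.08475164]), (0.6403565406799316, 0.111605204641819, 0.042644601315259933)) [0.6381474  0.11178972]
base (array([0.45644984, 0.01505776]), array([0.10060449, 0.10125384]), (0.4566009044647217, 0.015059433877468109, 0.05099758505821228)) [0.45612016 0.01504517]
bush (array([ 0.40769324, -0.23688582]), array([0.06534953, 0.06665381]), (0.40790238976478577, -0.23699164390563965, 0.03367650881409645)) [ 0.40659712 -0.23776036]
plunger (array([ 0.60673052, -0.15320364]), array([0.05408267, 0.05484243]), (0.6067876219749451, -0.15300717949867249, 0.02772856131196022)) [ 0.60469387 -0.15589024]
stack (array([0.43841144, 0.27410647]), array([0.0664231 , 0.06844424]), (0.4382178485393524, 0.2744249105453491, 0.03457910940051079)) [0.43629075 0.2739162 ]
stacktop [0.44022037 0.26334909]
or1 [0.47745087 0.14337622]
or2 [0.39052371 0.16312099]
bottle [0.7425174 0.0259781]
watch [0.57049375 0.28696945]
cam in tool [ 0.06547215 -0.00063331 -0.15817127] [-2.48445828e-01 -1.81289177e-05  9.68645792e-01]
0 [True, True, True, True, True] [-0.47609428  0.13097948 -0.20652609  2.09006076  0.03357775  0.92357634
 -2.27194819]
0.5 [True, True, True, True, True] [-0.07096364  0.16746241 -0.64778719  2.07823563  0.12550597  0.93314573
 -1.85775038]
-0.5 [True, True, True, True, True] [-1.49086833  0.16751459  0.90775267  2.11851582 -0.16517139  0.92596156
 -2.56090331]
1.0 [True, True, True, True, True] [ 0.2937381   0.26288995 -1.07734687  2.06985602  0.28234385  0.96400269
 -1.50361879]
-1.0 [True, True, True, True, False] [ 0.51401689  0.50014174 -1.44703804  2.06642764  0.56918934  1.08217582
  2.50466039]
1.57 [True, True, True, True, True] [ 0.43547996  0.36303001 -1.28203484  2.06747053  0.41448921  1.00705512
 -1.05933921]
-1.57 [True, True, True, True, False] [ 0.43547996  0.36303001 -1.28203484  2.06747053  0.41448921  1.00705512
  2.0838461 ]
```

View pics/crop1.png

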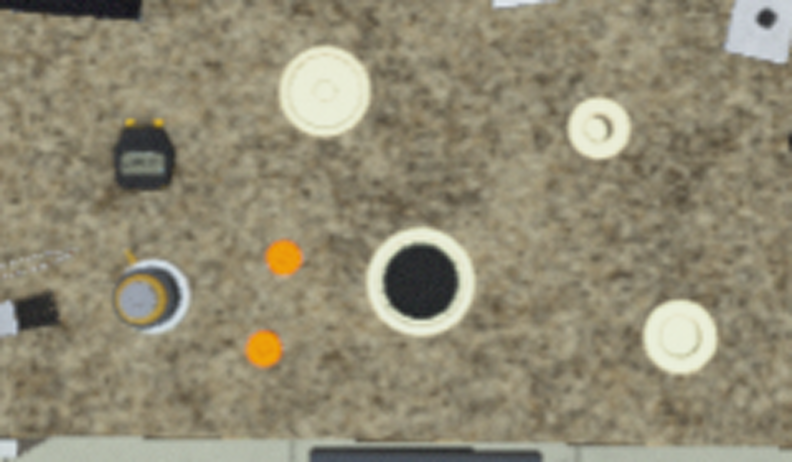

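The crop confirms the steel and bronze stack at (166,240), with its barb pointing up-left. The two orange plungers stand to its right. The nests have the features described, and the measured sizes fit to within blur. I'll cross-check in the side view and move over the stack for a closer look.

```bash
cat >> h.py <<'E'
NEST=dict(plunger=(.6067,-.153),bush=(.4078,-.237),body=(.6405,.1117),base=(.4565,.015))
E
python3 - <<'E'
from h import *
im=cv2.imread("pics/side0.png"); c=viewer.get_calibration("side")
H=dict(plunger=.05,bush=.02,body=.016,base=.014); RR=dict(plunger=.03,bush=.036,body=.045,base=.053)
for n,p in NEST.items():
    for a in np.linspace(0,6.28,25):
        q=proj(c,(p[0]+RR[n]*np.cos(a),p[1]+RR[n]*np.sin(a),H[n])); cv2.circle(im,tuple(int(round(v)) for v in q),0,(255,0,0),-1)
cv2.imwrite("pics/ov.png",cv2.resize(im[150:310,180:400],None,fx=3.5,fy=3.5,interpolation=cv2.INTER_NEAREST))
for yaw in(0,np.pi):
    for x,y in [(.438,.274)]+list(NEST.values()):
        q=manip.solve_ik([x,y,.2],down(yaw)); print(yaw,None if q is None else np.round(q,2))
manip.move_pose([.438,.274,.25],down(0)); print(manip.current_clock(),np.round(manip.current_q(),2),manip.current_finger_gap())
cv2.imwrite("pics/w1.png",viewer.get_image("wrist")[:,:,::-1])
c=viewer.get_calibration("wrist"); print(proj(c,(.438,.274,.092)),proj(c,(.438,.274,.016)))
E
```

```text
0 [-0.43  0.27 -0.21  1.92  0.07  0.96 -2.24]
0 [ 0.66  0.52 -0.63  1.64  0.34  1.09 -1.63]
0 [ 1.02  0.23 -0.62  2.01  0.16  0.95 -1.25]
0 [ 0.45  0.72 -1.02  1.56  0.64  1.23 -2.25]
0 [ 0.86  0.33 -1.1   2.03  0.35  0.99 -1.99]
3.141592653589793 [ 0.36  0.61 -1.3   1.89  0.64  1.15  0.4 ]
3.141592653589793 [ 0.91  0.68 -1.04  1.63  0.62  1.2   1.3 ]
3.141592653589793 [ 1.43  0.39 -1.14  2.    0.41  1.02  1.66]
3.141592653589793 [ 0.37  0.64 -0.87  1.57  0.52  1.17  0.97]
3.141592653589793 [ 1.02  0.5  -1.37  2.03  0.56  1.08  0.96]
3.3167 [-0.43  0.21 -0.21  1.86  0.05  1.07 -2.23] 0.0916335309652773
[255.78856268 179.39903317] [255.85504693 168.15241672]
```

View pics/ov.png

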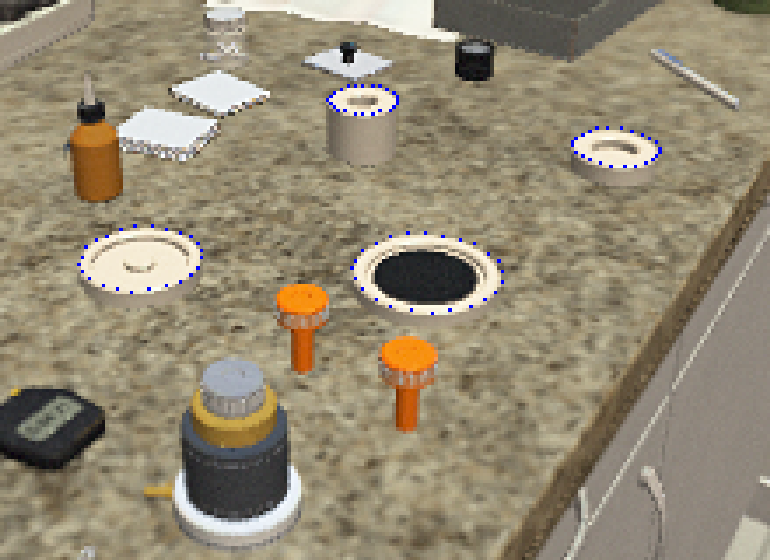

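View pics/w1.png

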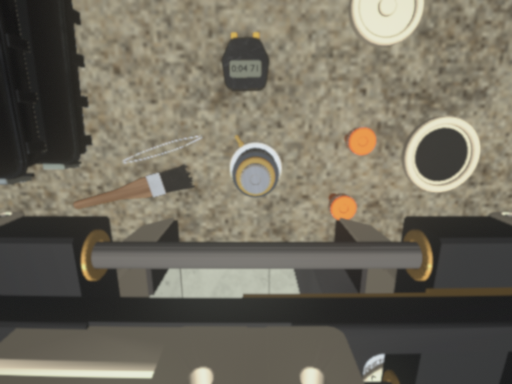

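The side overlay matches all four nest rims, and the wrist view puts the head at (255,178), within 1 px of prediction. I'm taking the plunger now.

```bash
cat >> h.py <<'E'
Q=down(0)
def go(x,y,z,v=.35):
    try: manip.servo_line([x,y,z],ori=Q,vel=v)
    except manip.PlanningError as e: print("plan",e); manip.move_pose([x,y,z],Q)
def pick(xy,tip,f,lift):
    go(*xy,tip+.05); go(*xy,tip,.1)
    effector.close(f_grip=f); print("gap",manip.current_finger_gap(),"F",manip.current_force())
    go(*xy,tip+.025,.08); go(*xy,lift,.2)
    print("lifted gap",manip.current_finger_gap(),manip.current_gripper_force(),manip.current_force(),manip.current_clock())
def place(xy,tip,high):
    "lower to nominal tip height in small steps until the part bears"
    go(*xy,high); go(*xy,tip+.006,.12); manip.sleep(.15)
    f0=manip.current_force()[2]; z=tip+.006
    while z>tip-.003:
        z-=.001; go(*xy,z,.03); df=manip.current_force()[2]-f0
        if df>2.5: break
    print("rest at",z-tip,"dF",df,manip.current_force(),manip.current_tool_pos(),manip.current_clock())
def release(xy,up):
    effector.open_jaws(); p=manip.current_tool_pos(); go(*p[:2],p[2]+.04,.15); go(*p[:2],up)
    print("released",manip.current_clock())
E
python3 - <<'E'
from h import *
s=(.438,.274)
pick(s,.079,25,.16)
cv2.imwrite("pics/s1.png",viewer.get_image("side")[:,:,::-1])
place(NEST["plunger"],.053,.13)
cv2.imwrite("pics/s2.png",viewer.get_image("side")[:,:,::-1])
a,b=[cv2.imread(f"pics/s{i}.png") for i in(1,2)]
cv2.imwrite("pics/s12.png",np.hstack([a[100:310,150:400],b[100:310,150:400]]))
E
```

```text
gap 0.0330372046710179 F [-1.00983408  0.26448881  0.38088624]
lifted gap 0.033318557438906826 24.99910444021225 [-0.13283124 -0.27039813 -1.6805993 ] 6.3583
rest at -0.0010000000000000078 dF 8.301811451036198 [-3.44298117  1.07697465  7.23071239] [ 0.60693187 -0.15302671  0.05310354] 10.5167
```

```bash
python3 -c "
import cv2
i=cv2.imread('pics/s12.png');cv2.imwrite('pics/s12b.png',cv2.resize(i,None,fx=1.6,fy=1.6))"
```

```text
(no output)
```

View pics/s12b.png

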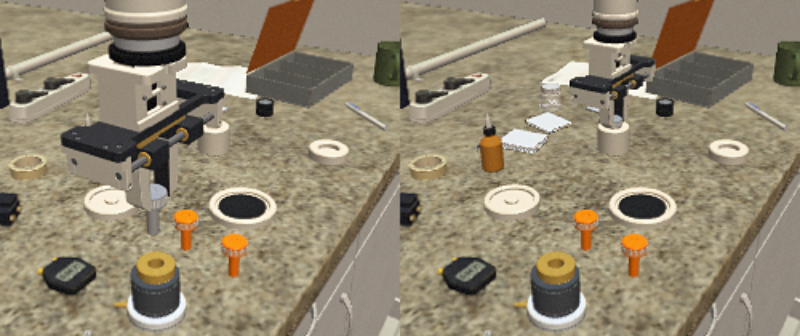

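The left half shows the plunger hanging clear at about (153,210) with the bush still seated. The right half shows it home in its tall nest at (613,125). Next I'll release it and check the bush before gripping.

Run:
```python
from h import *
release(NEST["plunger"],.15)
go(.438,.274,.19,.4)
c=viewer.get_calibration("wrist"); im=viewer.get_image("wrist")
hsv=cv2.cvtColor(im,cv2.COLOR_RGB2HSV)
m=((hsv[...,0]>10)&(hsv[...,0]<28)&(hsv[...,1]>110)&(hsv[...,2]>70)).astype(np.uint8)
p=proj(c,(.438,.274,.076)); print(p,outline(m,p,45,.076,c))
cv2.imwrite("pics/w2.png",im[:,:,::-1]); print(manip.current_clock())
```

```text
released 12.35
[254.11307343 188.32791116] (array([0.43787429, 0.27385262]), array([0.04426546, 0.04517216]), (0.437953382730484, 0.27386823296546936, 0.022696541622281075))
13.7
```

View pics/w2.png

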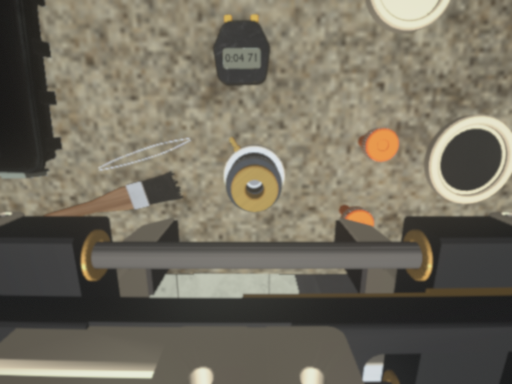

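The bush is at (254,187), which measures (0.438, 0.274) with a 45 mm diameter, so the stack is undisturbed.

Run:
```python
from h import *
s=(.438,.274)
pick(s,.065,25,.13)
place(NEST["bush"],.023,.08)
a=viewer.get_image("side")[100:310,150:400]
release(NEST["bush"],.12)
b=viewer.get_image("side")[100:310,150:400]
cv2.imwrite("pics/s3.png",cv2.resize(np.hstack([a,b])[:,:,::-1],None,fx=1.6,fy=1.6))
```

```text
gap 0.04442145064188477 F [-0.84122779  0.13611979  1.61200936]
lifted gap 0.04433532894004051 24.99975904589519 [-0.1385525  -0.01691811 -2.01020779] 16.3417
rest at -0.0010000000000000078 dF 10.978194506667835 [-1.19293151  1.4721735   9.65789298] [ 0.40803881 -0.23711289  0.02278444] 20.4333
released 22.1333
```

View pics/s3.png

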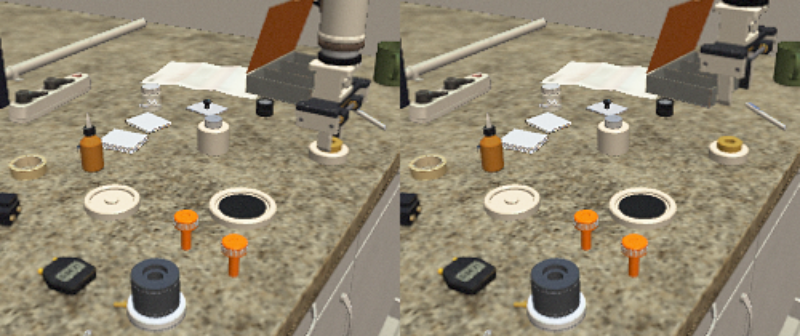

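The bush is home in its nest at (729,148) and the body still stands at (556,285). Next is the body.

Run:
```python
from h import *
s=(.438,.274)
pick(s,.038,50,.11)
a=viewer.get_image("side")[100:310,150:400]
place(NEST["body"],.032,.06)
release(NEST["body"],.12)
go(*s,.17,.4)
b=viewer.get_image("side")[100:310,150:400]
cv2.imwrite("pics/s4.png",cv2.resize(np.hstack([a,b])[:,:,::-1],None,fx=1.6,fy=1.6))
c=viewer.get_calibration("wrist"); im=viewer.get_image("wrist")
print(proj(c,(*s,.03)))
cv2.imwrite("pics/w3.png",im[:,:,::-1]); print(manip.current_clock())
```

```text
gap 0.05582776620535848 F [-0.06535706  0.89026046  2.54907151]
lifted gap 0.05581769355808349 49.997060000896454 [-0.72573773  0.27780326 -5.78330169] 25.9667
rest at -6.938893903907228e-18 dF 3.2502869151254274 [-0.51149445 -0.63437995 -2.39871318] [0.64072006 0.11174068 0.03237322] 28.9083
released 30.375
[254.72287924 182.62175858]
31.2833
```

View pics/s4.png

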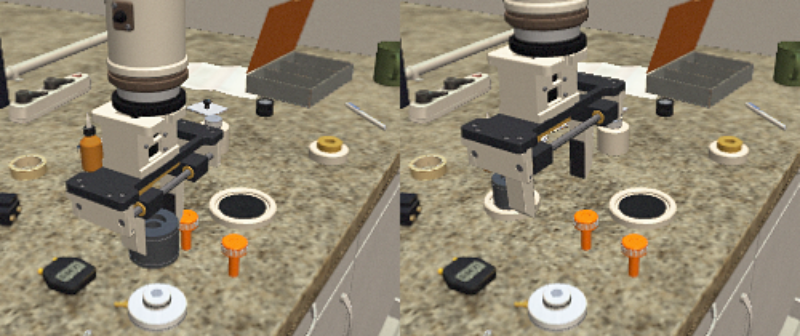

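View pics/w3.png

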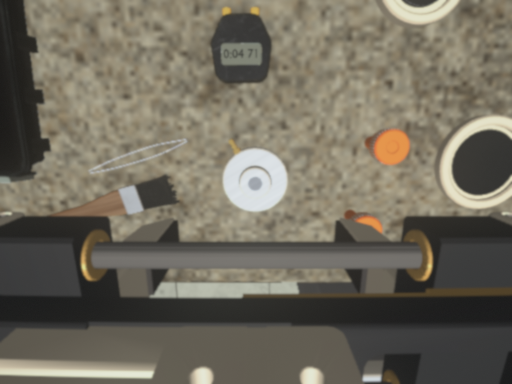

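The body left the base cleanly. In the wrist view the base spigot is at (255,183), as predicted, and the flange is still flat. Now the base.

Run:
```python
from h import *
s=(.438,.274)
pick(s,.0185,50,.11)
a=viewer.get_image("side")[100:310,150:400]
place(NEST["base"],.0275,.08)
release(NEST["base"],.15)
manip.move_pose([.35,-.45,.25],Q)
b=viewer.get_image("side")[100:310,150:400]
cv2.imwrite("pics/s5.png",cv2.resize(np.hstack([a,b])[:,:,::-1],None,fx=1.6,fy=1.6))
t=viewer.get_image("top")
cv2.imwrite("pics/t5.png",cv2.resize(t[130:290,120:360,::-1],None,fx=3.3,fy=3.3,interpolation=2)); print(manip.current_clock())
```

```text
gap 0.03313341167171264 F [-0.11117168  0.08618483 -0.91023689]
lifted gap 0.032391381597818764 49.9985271692276 [-0.08395999  0.37729077 -5.58161929] 34.2833
rest at -0.0010000000000000044 dF 12.99588068936841 [-3.67252609  0.4073647   8.64115343] [0.45652019 0.01500758 0.02738239] 37.6667
released 39.5333
41.4083
```

View pics/s5.png

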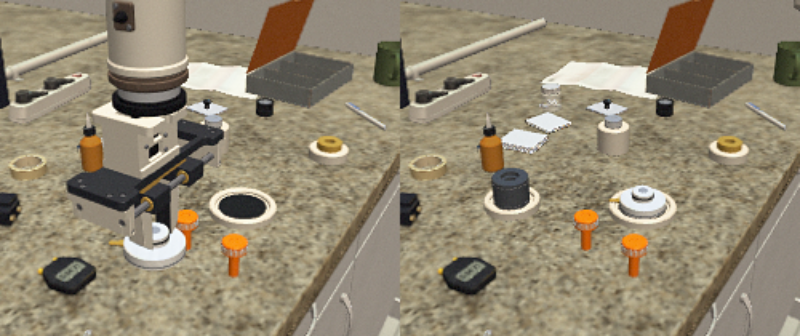

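View pics/t5.png

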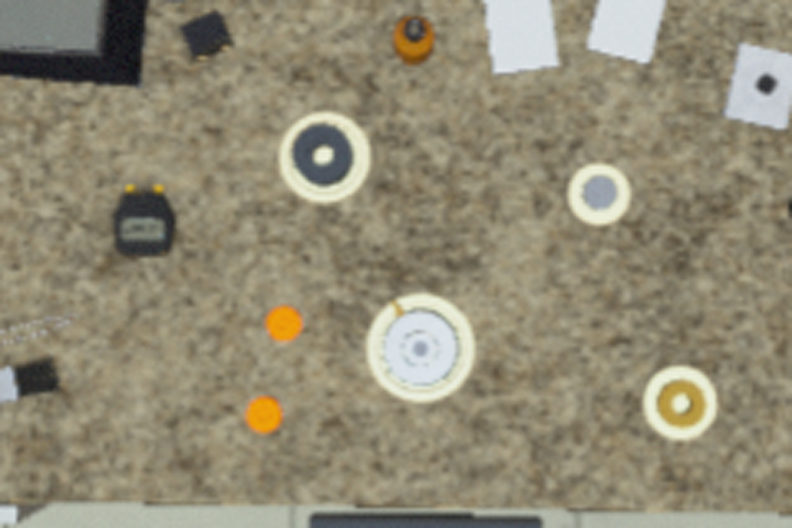

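Both views show all four parts centred and upright: body (323,156), plunger (599,193), base (420,348) and bush (681,403). The bottle, stopwatch and orange look-alikes haven't moved, and the arm is clear, so I'm handing in.

```bash
python3 -c "
from h import *
print(manip.hand_in(),manip.current_clock())"
```

```text
the job is handed in; nothing more can be done
the job is handed in; nothing more can be done
```

The job is handed in: plunger, bush, body and base are each upright and home in their nests, taken in the order asked, with about 41 of the 93 s used and the bottle, stopwatch and orange look-alikes left where they stood.

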